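Stack the part-filled totes end for end for dispatch

TASK

Build one stack of the three grey stack-and-nest totes on the base tote (the one with the carton), where it stands: the tote with the stapler, now on the sloping stand, goes on it first, and the empty tote on top. Turn each tote so that its blue end lies over the grey end of the tote below, so that it sits level and fully down on the shoulders instead of nesting onto the goods. Set them down without dropping them, keep the goods inside, and leave the other things on the bench as they are.

Things in the scene. Friction and masses are not known exactly. Their poses are not given: they have to be found in the camera images.
- base_tote: Grey tote with one blue end, level on the bench, a carton in it. All 3 totes are alike: 204 (x) x 160 (y) x 90 mm, open top. Origin: middle of the foot underside; x to the blue end, y across, z up. Foot 169x123 mm, widening a little to z 45; mouth 180x136 mm inside. By both side walls, at x +66 and -44, flat shoulders 16x16 mm at z 80, 10 mm under the rim; matching grooves in the foot.
- loaded_tote: Same tote with a stapler in it, about 0.5 kg; starts on the sloping stand, blue end uphill. Origin: middle of the foot underside; x to the blue end, y across, z up. The same way round as the tote below, it sinks to 45 mm (nests) or onto the goods; turned end for end it seats on the shoulders, origin 80 mm above the lower one's, foot loose by 5 to 7 mm a side in the mouth.
- empty_tote: Same tote, empty, about 0.25 kg; starts level on the bench, any way round. Origin: middle of the foot underside; x to the blue end, y across, z up. Every tote has four grips, in mid side and mid end: there the wall is 12 mm thick with upright faces, 48 mm long, z 55 to 90 (sides: y 68 to 80 either way; ends: x 90 to 102). Pinch one across, a finger inside, with 40 N or more
- stand: Yellow sheet-steel stand, fixed, its deck sloping 30 degrees, low side toward its -x. Origin: centre of the deck's upper face, 82 mm over the bench; deck 170 mm wide, x -90 to 108 mm; x uphill, y across, z square to the deck. Lip 24 mm high at the low edge, side flanges 11 mm high at y +-83. The tote stands on the deck against the lip.
- stapler: Red and black stapler, 135 (x) x 34 x 51 mm, loose in the loaded tote, lying along it at its low end; origin under its centre
- carton: Brown carton 77x102x63 mm, loose in the base tote; origin under its centre
- base_blue_end (a point): Middle of the top edge of the base tote's blue end: 93 mm along x from its origin, 90 mm up
- loaded_blue_end (a point): Middle of the top edge of the loaded tote's blue end: 93 mm along x from its origin, 90 mm up
- empty_blue_end (a point): Middle of the top edge of the empty tote's blue end: 93 mm along x from its origin, 90 mm up
- spray: Bystander: pink spray bottle with a black trigger head, 56x121 mm, 260 mm tall; origin under its centre
- cup: Bystander: white spotted mug, 82 mm wide with handle 114 mm, 91 mm tall; origin under its centre
- stamp: Bystander: wooden stamp with a red knob, 32x62 mm, 79 mm tall, standing; origin under its centre
- scanner: Bystander: hand-held barcode scanner, 133x147x46 mm, lying on the bench; origin under its centre
- measure: Bystander: yellow tape measure, 64x75x37 mm; origin under its centre

How it is judged:
By the outcome, as a careful person would: the job done as asked, in the order asked, and still so for the second after the job is handed in, with the robot touching nothing.
It also fails if it takes over 72 s, if anything falls off the work surface, if the arm or the gripper's body presses on something with over 40 N, if the wrist force passes 120 N, or if a joint passes its speed limit or range.

ROBOT

A 6-joint arm with a two-finger parallel gripper is mounted at the origin on the work surface; the furniture and walls round the work are solid. World frame = base frame: x ahead of the robot, y to its left, z up, the work surface at z = 0. Lengths are in m, angles in rad, forces in N, time in s.
With the tool pointing down it reaches from about 0.375 to 0.9 m from the base axis. Payload 3.1 kg.
Tool frame: the origin (TCP) lies midway between the tips of the shut fingers; the grasp point (between the pads) lies 19 mm behind it; z points along the fingers, y is the line along which they close (so a half turn about z gives the same grasp; the last joint's range is limited). The gripper opens to 85 mm and grips with 20 to 120 N. Pads are 22 mm wide; open, the fingers measure 114 mm over their backs; the gripper's body (76 mm by 85 mm) begins 54 mm behind the grasp point. The pads swing forward as they close: fully open they stand 13 mm farther back than shut.
Start: joints at [-1.312, 0.527, 1.433, -0, 1.181, -0.178], TCP at [0.265, -0.566, 0.231] pointing down, gripper open.
Joint ranges: [-3.08, 3.08], [-0.75, 2.2], [0.22, 2.44], [-1.43, 4.57], [0, 2.65], [-2.85, 2.85]. Speed limits (rad/s): [2.79, 2.79, 3.14, 3.14, 3.14, 3.14].

INTERFACE

Orientations are given as a unit quaternion [x, y, z, w].
In Python, from station import manip gives the robot as it stands.
- The arm moves only by the tool drive_tool, never from a script. Its argument "motion" is a list that holds one entry, the list of rows, each a list of 5 numbers: the finger opening in mm, from 0 to 85.4, then the shift along the tool's x, y, z in units of 30 mm (1.0 is 30 mm), then the turn about the tool's z in units of 8 degrees (1.0 is 8 degrees). In form: [[[fingers, x, y, z, yaw], ...]]. A call has 1 to 10 rows; each row is the pose to reach, as a shift and turn from the pose commanded when the call began, along the tool's axes at that moment; what a row does not reach only later rows make up. A row lasts 1/10 s, in which the tool goes at most 50 mm and 8.59 degrees, less where a joint would pass 70% of its speed; a pose out of reach is approached as far as the arm can. A call with a gripper value outside its range is refused whole. The fingers move at their own pace and stop on an object; "squeeze" is the grip in N (left out, the last holds). Time passes only in rows, so rows that repeat a pose let the fingers close. It gives the time, the measured TCP pose, the force, the opening and the grip force at its end, in the units of the state.
- manip.sense(): the state, without advancing time (a new reading comes with each control period).
- manip.snapshot(name): name is "scene" or "top" or "wrist"; returns the picture (384x512x3 uint8, red, green, blue); there is no depth.
- manip.camera_model(name): a dict with "fov_y" (degrees; the focal length in pixels is half the picture's height over the tangent of half this angle, whatever the lens; pixels are square), "cx", "cy" (the principal point, pixels), "k1" (the pictures are not rectified: a ray, as slopes to the right and down, at radius r is drawn at 1 + k1 r^2 times it, then the intrinsics apply), "origin" and "orientation" of the camera in the world. Camera axes: x right, y up, looking along -z (the intrinsics and any distortion apply to the point x, -y, -z); pixel columns grow to the right and rows downward; lengths in m; the calibration is good to about 2 mm. A picture is of the moment at which its call begins: read the wrist's pose just before it. camera_model takes no time and is no camera call; for the wrist camera it gives the pose at the moment of the call.
- manip.sign_off(): hands the job in; it is judged then, once.
The state is a dict: "t": time; "q": joint angles; "qd": joint speeds; "tau": joint torques, N m; "tcp_pos": TCP position; "tool_rot": TCP orientation; "force": force on the tool from outside, world axes, zero at the start; "ft_torque": the same for the moment, N m; "finger_gap": opening from 0.0 (shut) to 1.0 (fully open); "gripper_force": force on a finger pad.
Only numpy, scipy, OpenCV 4.12 (cv2) and the standard library are available. Lean on these libraries where they do the work, as an engineer would, in place of code of your own. Each camera call takes 0.05 s, during which the arm holds its last target. There are 200 camera calls.

## Working session

There is one attempt and no reset: what is moved stays moved. The work goes in short steps, Python scripts to look and compute and a tool call to move; the robot and the scene stay as the last step left them, time stands still between calls to the robot, and variables do not carry over. Pictures are saved under pics/ and viewed, at most 10 in all, crops included, and the job is handed in when it is done.

Besides the shell and the picture viewer there is one more tool, called after ">>>" as name([rows], argument=value, ...), one row to a line, values as JSON. drive_tool: Moves the arm, as the interface text tells. Its arguments: {"type":"object","properties":{"motion":{"type":"array","items":{"type":"array","items":{"type":"array","items":{"type":"number"}}}},"squeeze":{"type":"number"}},"required":["motion"]}

```bash
mkdir -p pics; ls; python3 - <<'E'
from station import manip
import cv2,numpy as np
for n in("scene","top"):
    im=manip.snapshot(n); cv2.imwrite(f"pics/{n}0.png",im[:,:,::-1]); 
    print(n,manip.camera_model(n))
a=[cv2.imread(f"pics/{n}0.png") for n in("scene","top")]
for n,i in zip(("scene","top"),a): cv2.imwrite(f"pics/{n}0b.png",cv2.resize(i,(800,600)))
print(manip.camera_model("wrist")); s=manip.sense(); print(s)
E
```

```text
pics
scene {'fov_y': 44.85632001408987, 'cx': 257.0814725132583, 'cy': 189.55576788970075, 'k1': 0.011022620326659741, 'origin': array([-0.57131835, -1.07934894,  0.93212116]), 'orientation': array([ 0.4814754 , -0.2043357 , -0.32446526,  0.78813111])}
top {'fov_y': 46.82308177438678, 'cx': 252.68533996892512, 'cy': 192.56688529106972, 'k1': -0.045729591409722235, 'origin': array([0.45690754, 0.02992998, 1.50203468]), 'orientation': array([-0.0227017 ,  0.01692264,  0.70727033, -0.70637591])}
{'fov_y': 70.52339531837117, 'cx': 254.2473065116755, 'cy': 190.66042321785483, 'k1': 0.0036471813176720135, 'origin': array([ 0.33628977, -0.53118661,  0.37326769]), 'orientation': array([-0.1317263 ,  0.08457172, -0.53081777,  0.83290354])}
{'t': 0.1, 'q': array([-1.31149632e+00,  5.28392186e-01,  1.43381614e+00,  2.68982912e-06,
        1.18144267e+00, -1.78461368e-01]), 'qd': array([ 0.00053874, -0.00251801, -0.00326237,  0.00095037, -0.00015811,
        0.00150424]), 'tau': array([ 2.00428221e-04, -4.43301594e+01, -1.78586555e+01, -2.35101197e-04,
        3.87265711e-03, -3.87881300e-06]), 'tcp_pos': array([ 0.26481807, -0.56537483,  0.23040649]), 'tool_rot': array([ 9.76140700e-01,  2.17136536e-01, -4.03442116e-05, -1.02837721e-03]), 'force': array([ 0.10103894, -0.65552866, -0.43194843]), 'ft_torque': array([ 0.00410068, -0.00651168,  0.03048188]), 'gripper_force': 0.0, 'finger_gap': 1.001066628955274}
```

View pics/scene0b.png

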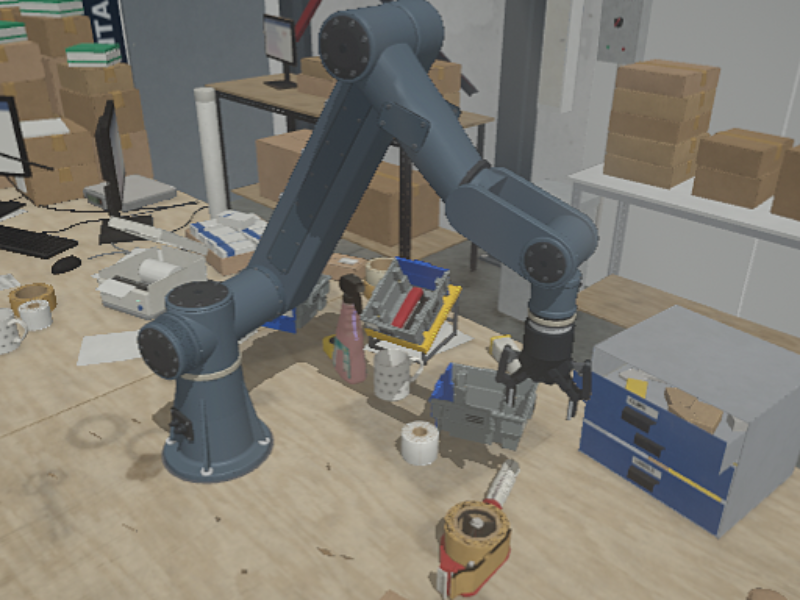

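View pics/top0b.png

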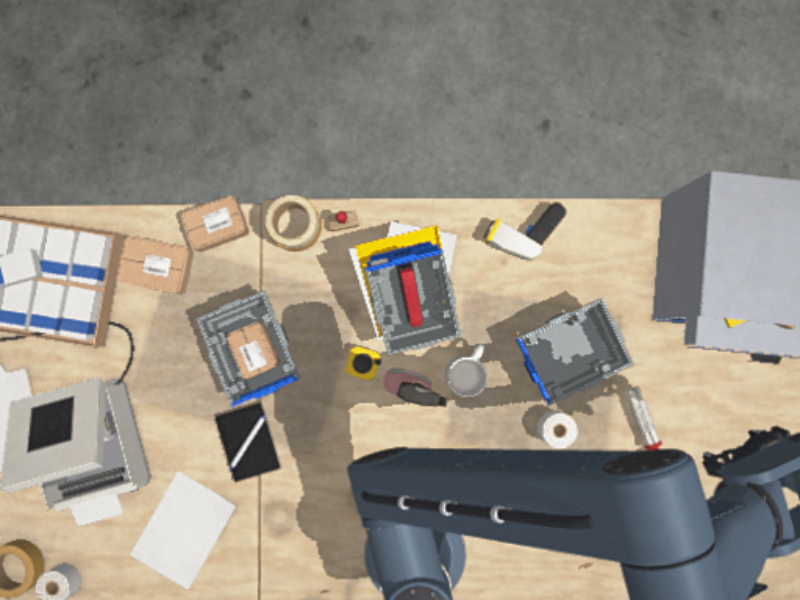

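```bash
cat > h.py <<'E'
from station import manip
import cv2,numpy as np
from scipy.spatial.transform import Rotation as R
def rays(m,px):
    f=192/np.tan(np.radians(m["fov_y"])/2)
    d=(np.atleast_2d(px)-[m["cx"],m["cy"]])/f
    u=d.copy()
    for _ in range(10): u=d/(1+m["k1"]*(u**2).sum(1,keepdims=True))
    v=np.c_[u[:,0],-u[:,1],-np.ones(len(u))]
    v=R.from_quat(m["orientation"]).apply(v)
    return np.array(m["origin"]),v/np.linalg.norm(v,axis=1,keepdims=True)
def onz(m,px,z):
    o,v=rays(m,px); return o+v*((z-o[2])/v[:,2])[:,None]
def tri(ms,pxs):  # one point, several views -> point, residual mm
    A=0;b=0;L=[]
    for m,p in zip(ms,pxs):
        o,v=rays(m,p);v=v[0];P=np.eye(3)-np.outer(v,v);A=A+P;b=b+P@o;L.append((o,P))
    x=np.linalg.solve(A,b);return x,[1e3*np.linalg.norm(P@(x-o)) for o,P in L]
def blue(im):
    h=cv2.cvtColor(im,cv2.COLOR_RGB2HSV)
    k=cv2.inRange(h,(105,150,50),(125,255,255))
    n,l,s,c=cv2.connectedComponentsWithStats(k)
    return [(s[i],c[i],l==i) for i in range(1,n) if s[i,4]>60]
def togo(p,ang):  # TCP target pos, tool-x angle deg -> units
    s=manip.sense();r=R.from_quat(s["tool_rot"])
    x=r.as_matrix()[:,0];a=np.degrees(np.arctan2(x[1],x[0]))
    d=r.inv().apply(np.array(p)-s["tcp_pos"])/.03
    da=-((ang-a+180)%360-180)/8   # tool z is down
    print("units",d.round(2),"yaw",round(da,2),"now",s["tcp_pos"].round(4),round(a,1))
E
python3 - <<'E'
from h import *
m=manip.camera_model("top")
im=cv2.imread("pics/top0.png")[:,:,::-1].copy()
for s,c,k in blue(im):
    ys,xs=np.nonzero(k); r=cv2.minAreaRect(np.c_[xs,ys].astype(np.float32)); b=cv2.boxPoints(r)
    print(s,c.round(1)); print(onz(m,b,.09)[:,:2].round(3).tolist())
w=manip.camera_model("wrist"); print("wrist look",rays(w,[w["cx"],w["cy"]])[1].round(3))
togo([.38,0.0,.47],10); togo([.265,-.566,.45],25)
E
```

```text
[234 155  49  19 351] [259.3 163.2]
[[0.624, 0.107], [0.662, -0.047], [0.634, -0.054], [0.595, 0.099]]
[ 26 167  17   8  90] [ 34.2 170.9]
[[0.604, 0.781], [0.622, 0.778], [0.612, 0.724], [0.593, 0.727]]
[ 47 171  19   8  81] [ 57.8 174.3]
[[0.594, 0.709], [0.613, 0.706], [0.601, 0.645], [0.583, 0.649]]
[  0 199  16   8  94] [  7.5 202.7]
[[0.499, 0.865], [0.517, 0.863], [0.51, 0.811], [0.491, 0.813]]
[ 20 202  27   9 120] [ 30.3 205.7]
[[0.487, 0.796], [0.508, 0.794], [0.498, 0.709], [0.477, 0.711]]
[ 42 206  19   7  68] [ 53.2 209.2]
[[0.479, 0.722], [0.497, 0.72], [0.49, 0.662], [0.472, 0.664]]
[331 217  21  41 140] [340.7 237. ]
[[0.455, -0.2], [0.461, -0.213], [0.333, -0.273], [0.327, -0.261]]
[149 240  42  20 187] [169.9 248.9]
[[0.336, 0.376], [0.39, 0.245], [0.374, 0.239], [0.321, 0.37]]
wrist look [[-0.281 -0.13  -0.951]]
units [ 11.47 -15.46  -7.95] yaw 1.89 now [ 0.2648 -0.5654  0.2304] 25.1
units [-0.    0.01 -7.32] yaw 0.01 now [ 0.2648 -0.5654  0.2304] 25.1
```

>>> drive_tool([
  [[85,0,0,-1.5,0],[85,0,0,-3,0],[85,0,0,-4.5,0],[85,0,0,-6,0],[85,0,0,-7.5,0]],
])

```text
t: 0.6
tcp_pos: [0.2649, -0.5655, 0.4577]
tool_rot: [0.976, 0.217, -0.0, -0.0]
force: [0.2, -0.4, -0.7]
finger_gap: 0.995
gripper_force: 0.0
```

>>> drive_tool([
  [[85,0.7,-1,0,0],[85,1.6,-2.2,0,0],[85,2.5,-3.5,0,0],[85,3.5,-4.8,0,0],[85,4.4,-6,0,0],[85,5,-7,0,0],[85,5,-7,0,0]],
])

```text
t: 1.3
tcp_pos: [0.3117, -0.3076, 0.4566]
tool_rot: [0.976, 0.219, 0.0, -0.001]
force: [0.7, -0.0, 0.3]
finger_gap: 0.995
gripper_force: 0.0
```

```bash
cat > snap.py <<'E'
import sys,pickle
from h import *
for n in sys.argv[2:]:
    m=manip.camera_model(n); im=manip.snapshot(n)
    pickle.dump((m,im),open(f"{sys.argv[1]}_{n}.pkl","wb")); cv2.imwrite(f"pics/{sys.argv[1]}_{n}.png",im[:,:,::-1])
E
python3 snap.py A wrist top
```

>>> drive_tool([
  [[85,1,-1.2,0,0.5],[85,2,-2.5,0,1],[85,3,-3.8,0,1.5],[85,4,-5.1,0,1.9],[85,5,-6.5,0,1.9],[85,6,-8,0,1.9],[85,6.5,-8.5,0,1.9],[85,6.5,-8.5,0,1.9]],
])

```text
t: 2.2
tcp_pos: [0.3814, 0.0031, 0.4561]
tool_rot: [0.996, 0.088, 0.0, -0.0]
force: [0.0, 0.1, -0.3]
finger_gap: 0.997
gripper_force: 0.0
```

```bash
python3 snap.py B wrist top; python3 -c "
from h import *
togo([.33,.33,.46],30)
a=[cv2.imread(f'pics/{n}_wrist.png') for n in 'AB']
cv2.imwrite('pics/AB.png',cv2.resize(np.vstack(a),(800,1200))[:600]); cv2.imwrite('pics/B2.png',cv2.resize(a[1],(800,600)))"
```

```text
units [  0.21 -11.11  -0.14] yaw -2.51 now [0.381  0.0007 0.456 ] 9.9
```

View pics/B2.png

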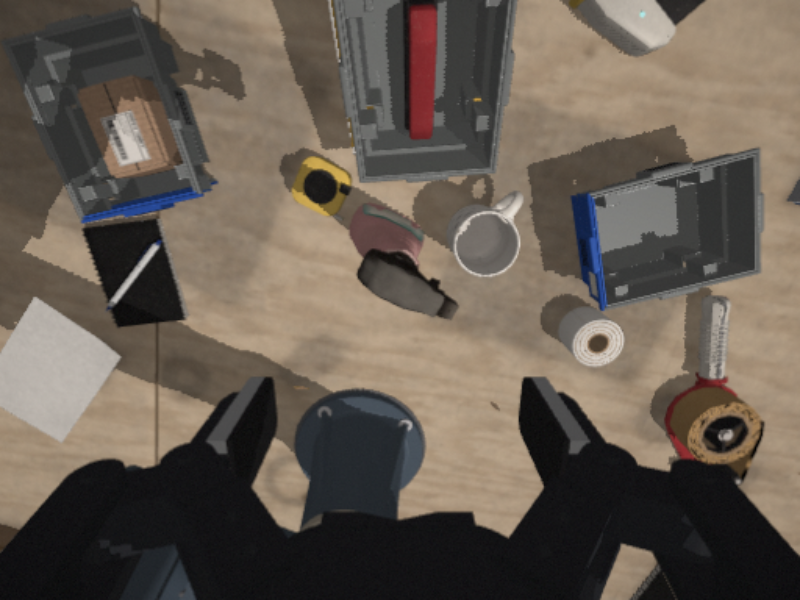

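>>> drive_tool([
  [[85,1.2,-0.6,0,0],[85,2.5,-1.2,0,0],[85,4,-1.8,0,0],[85,4.7,-2.4,0,0],[85,4.7,-3,0,0],[85,4.7,-3,0,0]],
])

```text
t: 2.9
tcp_pos: [0.5048, 0.1136, 0.4553]
tool_rot: [0.996, 0.086, -0.001, -0.0]
force: [0.2, 0.8, -1.2]
finger_gap: 0.997
gripper_force: 0.0
```

```bash
python3 snap.py C wrist; python3 -c "
from h import *
a=cv2.imread('pics/C_wrist.png')
cv2.imwrite('pics/C2.png',cv2.resize(a,(800,600),interpolation=cv2.INTER_CUBIC))
a=cv2.imread('pics/A_wrist.png')
cv2.imwrite('pics/A2.png',cv2.resize(a,(800,600),interpolation=cv2.INTER_CUBIC))"
```

```text
(no output)
```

View pics/C2.png

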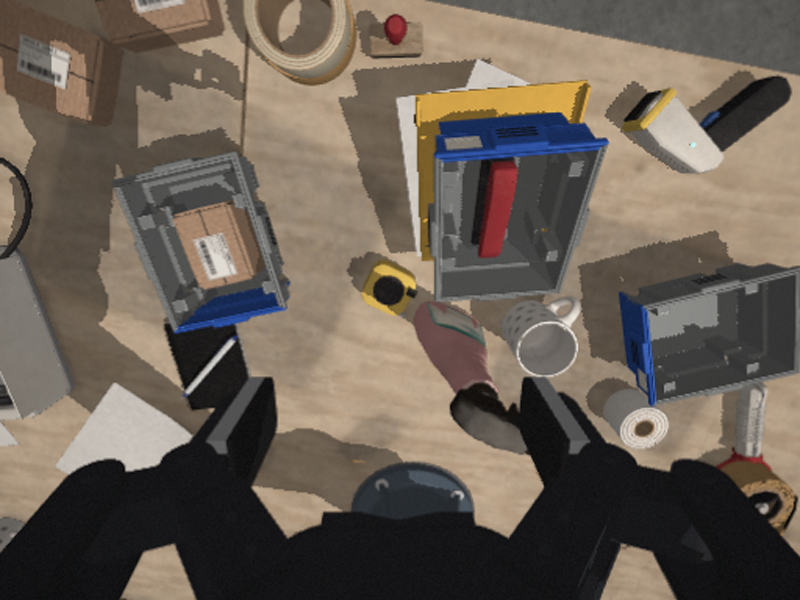

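View pics/A2.png

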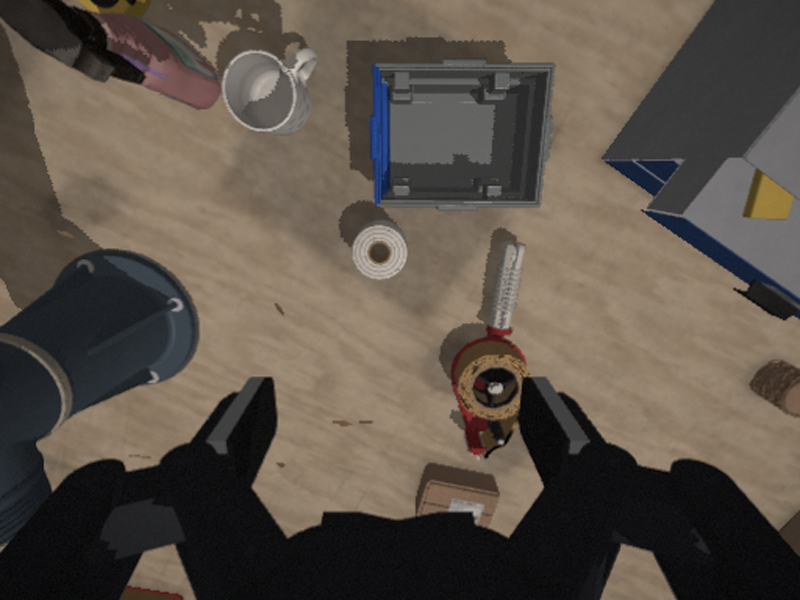

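```bash
python3 - <<'E'
from h import *
import pickle
L={n:pickle.load(open(f"{n}.pkl","rb"))[0] for n in("A_wrist","B_wrist","C_wrist","A_top")}
k=512/800
P={"base":{"gl":dict(C=(115,184),B=(8,43),T=(195,306)),"gr":dict(C=(238,154),B=(133,8),T=(262,292)),"br":dict(C=(288,307),T=(298,375)),"bl":dict(C=(180,332),B=(85,222),T=(233,403))},
"loaded":{"hl":dict(C=(435,158),T=(368,268)),"hr":dict(C=(607,142),T=(440,248)),"ll":dict(C=(435,299),B=(362,181),T=(388,352)),"lr":dict(C=(558,291),B=(495,172),T=(460,335))},
"empty":{"b1":dict(A=(375,66),B=(573,195),C=(620,293),T=(517,345)),"b2":dict(A=(377,206),B=(603,307),C=(652,403),T=(550,403)),"f1":dict(A=(553,65),B=(759,150),T=(603,299)),"f2":dict(A=(540,207),B=(758,272),T=(633,360))}}
cam=dict(A="A_wrist",B="B_wrist",C="C_wrist",T="A_top")
for t,c in P.items():
    X={}
    for n,v in c.items():
        x,r=tri([L[cam[a]] for a in v],[np.array(p)*k for p in v.values()]); X[n]=x
        print(t,n,x.round(4),dict(zip(v,np.round(r,1))))
    q=list(X.values());names=list(X)
    print(t,"center",np.mean(q,0).round(4),{f"{names[i]}-{names[j]}":round(1e3*np.linalg.norm(q[i]-q[j])) for i in range(4) for j in range(i)})
E
```

```text
base gl [0.5097 0.4479 0.0868] {'C': np.float64(10.0), 'B': np.float64(7.6), 'T': np.float64(17.2)}
base gr [0.5568 0.3116 0.0866] {'C': np.float64(3.9), 'B': np.float64(2.1), 'T': np.float64(3.2)}
base br [0.3852 0.2357 0.0935] {'C': np.float64(2.4), 'T': np.float64(2.4)}
base bl [0.3272 0.3688 0.0927] {'C': np.float64(1.7), 'B': np.float64(1.4), 'T': np.float64(2.2)}
base center [0.4447 0.341  0.0899] {'gr-gl': 144, 'br-gl': 246, 'br-gr': 188, 'bl-gl': 199, 'bl-gr': 237, 'bl-br': 145}
loaded hl [0.5913 0.0928 0.1912] {'C': np.float64(2.3), 'T': np.float64(2.3)}
loaded hr [ 0.6267 -0.0439  0.2176] {'C': np.float64(0.9), 'T': np.float64(0.9)}
loaded ll [0.431  0.0542 0.106 ] {'C': np.float64(0.8), 'B': np.float64(1.8), 'T': np.float64(1.7)}
loaded lr [ 0.4659 -0.0904  0.1068] {'C': np.float64(0.5), 'B': np.float64(1.2), 'T': np.float64(0.8)}
loaded center [0.5287 0.0032 0.1554] {'hr-hl': 144, 'll-hl': 186, 'll-hr': 246, 'lr-hl': 237, 'lr-hr': 201, 'lr-ll': 149}
empty b1 [ 0.4574 -0.2084  0.044 ] {'A': np.float64(9.5), 'B': np.float64(2.1), 'C': np.float64(7.0), 'T': np.float64(13.4)}
empty b2 [ 0.3271 -0.2734  0.0855] {'A': np.float64(1.5), 'B': np.float64(1.4), 'C': np.float64(0.7), 'T': np.float64(1.0)}
empty f1 [ 0.54   -0.3827  0.0916] {'A': np.float64(0.9), 'B': np.float64(0.6), 'T': np.float64(1.4)}
empty f2 [ 0.4094 -0.4468  0.0864] {'A': np.float64(2.9), 'B': np.float64(3.0), 'T': np.float64(5.6)}
empty center [ 0.4335 -0.3278  0.0769] {'b2-b1': 151, 'f1-b1': 199, 'f1-b2': 239, 'f2-b1': 247, 'f2-b2': 192, 'f2-f1': 146}
```

```bash
python3 -c "
from h import *
togo([.555,-.067,.27],14);togo([.555,-.067,.128],14)"
```

```text
units [0.65 6.19 6.19] yaw -0.52 now [0.5045 0.1127 0.4556] 9.8
units [ 0.65  6.18 10.92] yaw -0.52 now [0.5045 0.1127 0.4556] 9.8
```

>>> drive_tool([
  [[45,0.2,1,0.8,-0.2],[45,0.4,2.2,2,-0.5],[45,0.65,3.5,3.2,-0.5],[45,0.65,4.8,4.5,-0.5],[45,0.65,5.7,5.5,-0.5],[45,0.65,6.18,6.2,-0.5],[45,0.65,6.18,6.2,-0.5],[45,0.65,6.18,6.2,-0.5]],
])

```text
t: 3.75
tcp_pos: [0.5546, -0.0666, 0.2707]
tool_rot: [0.993, 0.119, -0.0, -0.0]
force: [-1.1, -0.2, 0.5]
finger_gap: 0.529
gripper_force: 0.0
```

```bash
python3 snap.py D wrist; python3 -c "
from h import *
togo([.555,-.067,.128],14); m=manip.camera_model('wrist')
a=cv2.imread('pics/D_wrist.png')
cv2.imwrite('pics/D2.png',cv2.resize(a,(800,600),interpolation=cv2.INTER_CUBIC))"
```

```text
units [-0.02  0.03  4.79] yaw -0.02 now [ 0.5552 -0.0659  0.2717] 13.8
```

View pics/D2.png

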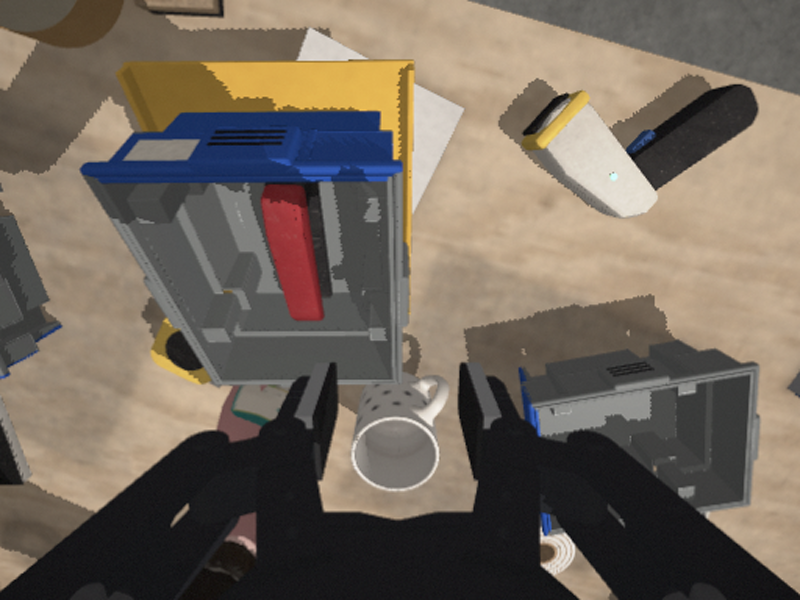

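>>> drive_tool([
  [[36,0,0,1,0],[36,0,0,2,0],[36,0,0,3,0],[36,0,0,4,0],[36,0,0,4.8,0],[36,0,0,4.8,0]],
])

```text
t: 4.4
tcp_pos: [0.5538, -0.0638, 0.1254]
tool_rot: [0.993, 0.122, -0.001, -0.001]
force: [0.5, 0.9, 0.3]
finger_gap: 0.425
gripper_force: 0.0
```

>>> drive_tool([
  [[5,0,0,0,0],[5,0,0,0,0],[5,0,0,0,0],[5,0,0,0,0],[5,0,0,0,0],[5,0,0,0,0],[5,0,0,0,0]],
], squeeze=90)

```text
t: 5.1
tcp_pos: [0.5567, -0.0658, 0.1287]
tool_rot: [0.993, 0.121, 0.002, 0.001]
force: [-0.4, -1.3, 7.2]
finger_gap: 0.127
gripper_force: 88.4
```

>>> drive_tool([
  [[5,0,0,-0.3,0],[5,0,0,-0.8,0],[5,0,0,-1.4,0],[5,0,0,-2.1,0],[5,0,0,-2.9,0],[5,0,0,-3.7,0],[5,0,0,-4.4,0],[5,0,0,-4.9,0],[5,0,0,-5.1,0],[5,0,0,-5.1,0]],
])

```text
t: 6.1
tcp_pos: [0.5545, -0.0649, 0.2797]
tool_rot: [0.993, 0.121, 0.0, 0.0]
force: [-0.2, -1.0, -5.0]
finger_gap: 0.127
gripper_force: 88.2
```

```bash
python3 snap.py E wrist scene; python3 -c "
from h import *
a=cv2.imread('pics/E_wrist.png');b=cv2.imread('pics/E_scene.png')[120:312,150:406]
print(manip.sense()['gripper_force'],manip.sense()['force'])
cv2.imwrite('pics/E2.png',cv2.resize(np.vstack([a,cv2.resize(b,(512,384))]),(450,600),interpolation=cv2.INTER_AREA))"
```

```text
88.25823068618774 [ 0.22088913  0.22724501 -6.5873776 ]
```

View pics/E2.png

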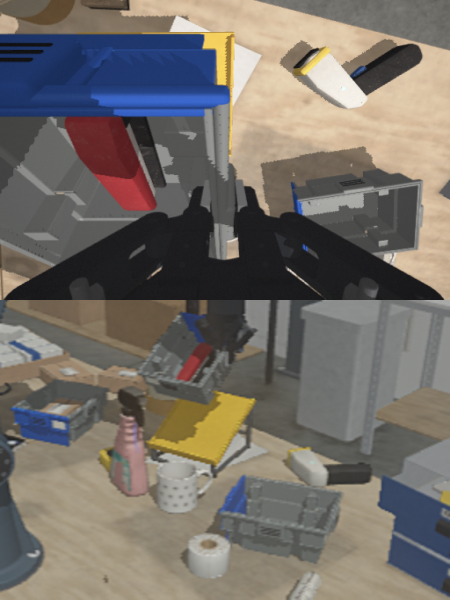

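```bash
python3 -c "
from h import *
a=cv2.imread('pics/C_wrist.png')[92:220,66:192];b=cv2.imread('pics/A_top.png')[180:265,118:202]
a=cv2.resize(a,None,fx=4.0,fy=4.0,interpolation=cv2.INTER_CUBIC)[:,:400*2];b=cv2.resize(b,None,fx=3.5,fy=3.5,interpolation=cv2.INTER_CUBIC)
o=np.zeros((512,504+294,3),np.uint8);o[:a.shape[0],:504]=a;o[:b.shape[0],504:504+b.shape[1]]=b
cv2.imwrite('pics/F.png',o)"
```

```text
(no output)
```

View pics/F.png

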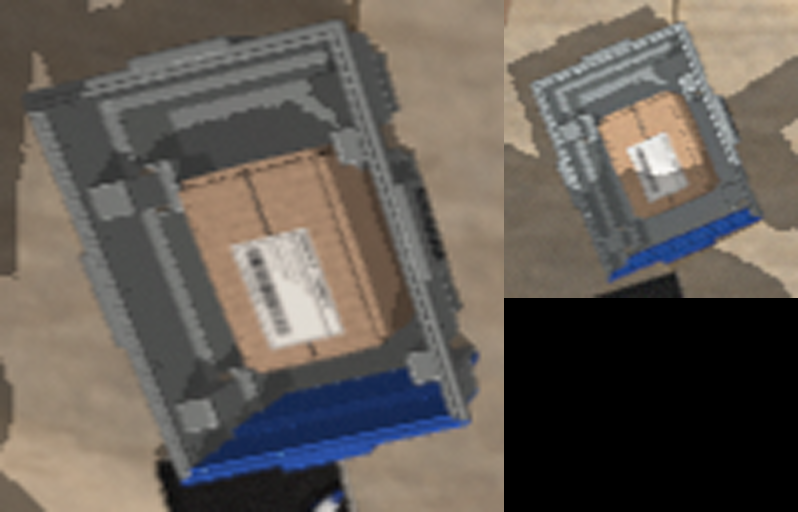

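```bash
python3 - <<'E'
from h import *
import pickle
C=pickle.load(open("C_wrist.pkl","rb"))[0];T=pickle.load(open("A_top.pkl","rb"))[0]
c=lambda p:(np.array(p)+.5)/4-.5+[66,92]
t=lambda p:(np.array(p)-[504,0]+.5)/3.5-.5+[118,180]
cp=[c(p) for p in((28,105),(345,25),(468,420),(185,480))];tp=[t(p) for p in((532,82),(682,24),(760,213),(608,280))]
for a,b in zip(cp,tp): x,r=tri([C,T],[a,b]);print(x.round(4),np.round(r,1),onz(C,a,.09)[0].round(4),onz(T,b,.09)[0].round(4))
def fit(X,M):
    X=np.array(X)[:,:2];M=np.array(M);q,_=R.align_vectors(np.c_[X-X.mean(0),np.zeros(4)],np.c_[M-M.mean(0),np.zeros(4)])
    a=q.as_euler("xyz")[2];A=np.array([[np.cos(a),-np.sin(a)],[np.sin(a),np.cos(a)]]);o=X.mean(0)-A@M.mean(0)
    print("origin",o.round(4),"ang",np.degrees(a).round(2),"res mm",(1e3*(X-o-M@A.T)).round(1).tolist())
h=[(-.097,-.074),(-.097,.074),(.097,.074),(.097,-.074)]
fit(onz(C,cp,.09),h);fit(onz(T,tp,.09),h)
fit(onz(C,[c(p) for p in((112,200),(350,147),(425,365),(197,415))],.08),[(-.044,-.060),(-.044,.060),(.066,.060),(.066,-.060)])
E
```

```text
[0.5013 0.4477 0.0894] [2. 2.] [0.4998 0.4461 0.09  ] [0.503  0.4486 0.09  ]
[0.5575 0.3156 0.0665] [0.2 0.2] [0.5585 0.3071 0.09  ] [0.556 0.311 0.09 ]
[0.3839 0.2373 0.0928] [0.6 0.6] [0.3827 0.2373 0.09  ] [0.3838 0.2383 0.09  ]
[0.3223 0.3789 0.0816] [0.2 0.2] [0.3266 0.3749 0.09  ] [0.323  0.3766 0.09  ]
origin [0.4419 0.3414] ang -157.8 res mm [[-3.9, -0.4], [-1.2, -2.4], [2.6, 1.1], [2.5, 1.7]]
origin [0.4415 0.3437] ang -157.64 res mm [[0.0, -0.4], [-3.3, -1.1], [3.9, 0.0], [-0.6, 1.5]]
origin [0.442  0.3436] ang -157.79 res mm [[0.5, -0.8], [-1.1, 0.9], [0.5, -0.0], [0.2, -0.0]]
```

```bash
python3 -c "
from h import *
b=np.array([.4698,.2747]);e=np.array([.9255,.3786])
for s,h in((-41,230),(-41,190),(-41,170),(-28.3,162.4),(-11.2,152.9),(4,140.6)): togo([*(b+s/1e3*e),h/1e3],22.25)"
```

```text
units [ -1.35 -11.45   1.63] yaw -1.05 now [ 0.5538 -0.0647  0.2783] 13.9
units [ -1.35 -11.45   2.96] yaw -1.05 now [ 0.5538 -0.0647  0.2783] 13.9
units [ -1.35 -11.45   3.63] yaw -1.05 now [ 0.5538 -0.0647  0.2783] 13.9
units [ -0.93 -11.51   3.88] yaw -1.05 now [ 0.5538 -0.0647  0.2783] 13.9
units [ -0.36 -11.6    4.19] yaw -1.05 now [ 0.5538 -0.0647  0.2783] 13.9
units [  0.14 -11.67   4.6 ] yaw -1.05 now [ 0.5538 -0.0647  0.2783] 13.9
```

>>> drive_tool([
  [[5,0,-0.3,0,0],[5,-0.1,-0.9,0,-0.1],[5,-0.2,-1.8,0,-0.2],[5,-0.3,-2.8,0,-0.3],[5,-0.5,-3.9,0,-0.4],[5,-0.6,-5,0,-0.5],[5,-0.75,-6.2,0,-0.6],[5,-0.9,-7.3,0,-0.7],[5,-1,-8.4,0,-0.8],[5,-1.1,-9.4,0,-0.9]],
])

```text
t: 7.2
tcp_pos: [0.4523, 0.2031, 0.2788]
tool_rot: [0.983, 0.184, -0.001, -0.0]
force: [0.5, -0.1, -5.5]
finger_gap: 0.13
gripper_force: 88.3
```

>>> drive_tool([
  [[5,-0.1,-0.8,0,-0.1],[5,-0.2,-1.4,0.1,-0.15],[5,-0.25,-1.8,0.4,-0.15],[5,-0.25,-2,0.8,-0.15],[5,-0.25,-2.05,1.2,-0.15],[5,-0.25,-2.05,1.5,-0.15],[5,-0.25,-2.05,1.63,-0.15],[5,-0.25,-2.05,1.63,-0.15]],
])

```text
t: 8.0
tcp_pos: [0.4257, 0.2549, 0.2294]
tool_rot: [0.981, 0.193, -0.001, 0.0]
force: [-0.2, 0.1, -4.9]
finger_gap: 0.123
gripper_force: 88.2
```

```bash
python3 snap.py G wrist scene; python3 -c "
from h import *
b=np.array([.4698,.2747]);e=np.array([.9255,.3786])
for s,h in((-41,190),(-41,170),(-28.3,162.4),(-11.2,152.9),(4,140.6)): togo([*(b+s/1e3*e),h/1e3],22.25)
a=cv2.imread('pics/G_wrist.png');b=cv2.imread('pics/G_scene.png')[140:284,120:312]
print(manip.sense()['gripper_force'],manip.sense()['force'])
cv2.imwrite('pics/G2.png',cv2.resize(np.vstack([a,cv2.resize(b,(512,384))]),(450,600),interpolation=cv2.INTER_AREA))"
```

```text
units [ 0.21 -0.05  1.35] yaw -0.0 now [0.4265 0.2552 0.2305] 22.2
units [ 0.21 -0.05  2.02] yaw -0.0 now [0.4265 0.2552 0.2305] 22.2
units [ 0.64 -0.05  2.27] yaw -0.0 now [0.4265 0.2552 0.2305] 22.2
units [ 1.21 -0.05  2.59] yaw -0.0 now [0.4265 0.2552 0.2305] 22.2
units [ 1.71 -0.05  3.  ] yaw -0.0 now [0.4265 0.2552 0.2305] 22.2
88.18688035011292 [-0.216308    0.02758366 -5.52098692]
```

View pics/G2.png

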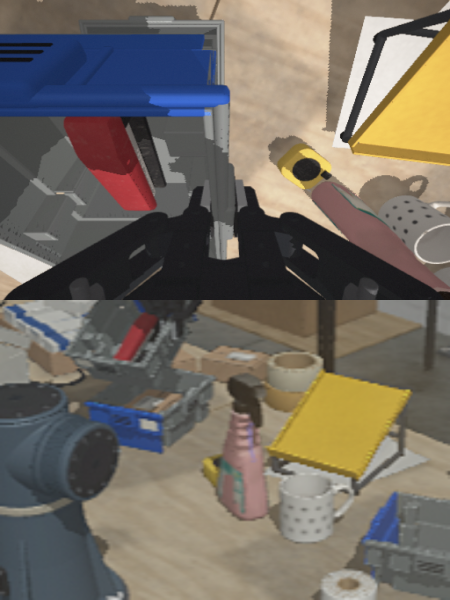

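>>> drive_tool([
  [[5,0.2,-0.05,0.3,0],[5,0.2,-0.05,0.8,0],[5,0.2,-0.05,1.2,0],[5,0.2,-0.05,1.45,0],[5,0.2,-0.05,1.6,0],[5,0.2,-0.05,1.7,0],[5,0.2,-0.05,1.7,0]],
])

```text
t: 8.8
tcp_pos: [0.4311, 0.2592, 0.1793]
tool_rot: [0.981, 0.193, 0.0, -0.0]
force: [0.3, 0.7, -5.1]
finger_gap: 0.126
gripper_force: 88.2
```

>>> drive_tool([
  [[5,0,0,0.08,0],[5,0,0,0.16,0],[5,0,0,0.24,0],[5,0,0,0.3,0],[5,0,0,0.3,0]],
])

```text
t: 9.3
tcp_pos: [0.4308, 0.2591, 0.1702]
tool_rot: [0.981, 0.193, -0.0, 0.0]
force: [0.3, -0.3, -5.2]
finger_gap: 0.128
gripper_force: 88.2
```

>>> drive_tool([
  [[5,0,0,0.07,0],[5,0,0,0.14,0],[5,0,0,0.2,0],[5,0,0,0.2,0]],
], squeeze=60)

```text
t: 9.7
tcp_pos: [0.432, 0.2593, 0.1653]
tool_rot: [0.981, 0.193, 0.001, -0.0]
force: [-0.9, -1.4, 3.7]
finger_gap: 0.128
gripper_force: 89.5
```

>>> drive_tool([
  [[5,0.12,0,0.05,0],[5,0.25,0,0.11,0],[5,0.37,0,0.17,0],[5,0.5,0,0.24,0],[5,0.5,0,0.24,0]],
], squeeze=60)

```text
t: 10.2
tcp_pos: [0.4446, 0.2648, 0.158]
tool_rot: [0.981, 0.193, -0.001, 0.0]
force: [0.3, -1.6, 6.4]
finger_gap: 0.126
gripper_force: 90.3
```

>>> drive_tool([
  [[5,0.13,0,0.07,0],[5,0.27,0,0.14,0],[5,0.4,0,0.22,0],[5,0.53,0,0.3,0],[5,0.53,0,0.3,0]],
], squeeze=60)

```text
t: 10.7
tcp_pos: [0.4593, 0.271, 0.1487]
tool_rot: [0.981, 0.193, -0.001, -0.0]
force: [-0.8, -1.1, 5.3]
finger_gap: 0.127
gripper_force: 90.0
```

>>> drive_tool([
  [[5,0.13,0,0.08,0],[5,0.26,0,0.16,0],[5,0.38,0,0.24,0],[5,0.45,0,0.3,0],[5,0.45,0,0.3,0]],
], squeeze=60)

```text
t: 11.2
tcp_pos: [0.4712, 0.2758, 0.139]
tool_rot: [0.981, 0.193, -0.001, 0.0]
force: [-2.4, -1.0, 4.7]
finger_gap: 0.126
gripper_force: 89.5
```

>>> drive_tool([
  [[5,0,0,0.04,0],[5,0,0,0.08,0],[5,0,0,0.1,0]],
])

```text
t: 11.5
tcp_pos: [0.4733, 0.2765, 0.1369]
tool_rot: [0.981, 0.193, 0.002, -0.0]
force: [-0.9, 0.7, 8.1]
finger_gap: 0.124
gripper_force: 89.9
```

```bash
python3 snap.py H wrist scene top; python3 - <<'E'
from h import *
import pickle
for n in("H_wrist","G_wrist"):
    m,im=pickle.load(open(n+".pkl","rb"))
    for s,c,k in blue(im):
        if s[4]>300:
            ys,xs=np.nonzero(k); print(n,s,c.round(1),"bottom edge x200:",ys[xs==200].max() if (xs==200).any() else None,"x100",ys[xs==100].max()if (xs==100).any() else None)
b=np.array([.4698,.2747]);e=np.array([.9255,.3786]);togo([*(b+.004*e),.1406],22.25);print(manip.sense()["force"])
E
```

```text
H_wrist [    0    55   259    51 10966] [113.9  82.1] bottom edge x200: 105 x100 105
G_wrist [    0    44   261   105 24780] [123.6  97.5] bottom edge x200: 148 x100 148
units [ 0.01  0.01 -0.12] yaw 0.0 now [0.4732 0.2765 0.137 ] 22.3
[-0.50640468  0.35410312  6.01748845]
```

```bash
cat > tilt.py <<'E'
from h import *
import pickle,sys
def proj(m,X):
    c=R.from_quat(m["orientation"]).inv().apply(np.array(X)-m["origin"]);u=np.array([c[0],-c[1]])/-c[2]
    f=192/np.tan(np.radians(m["fov_y"])/2);return u*(1+m["k1"]*(u@u))*f+[m["cx"],m["cy"]]
if __name__=="__main__":
    for n,tcp,a in(("G_wrist",(.4265,.2552,.2305),22.2),("H_wrist",(.4732,.2765,.137),22.3)):
        m=pickle.load(open(n+".pkl","rb"))[0];a=np.radians(a);e=np.array([np.cos(a),np.sin(a),0]);nn=np.array([-e[1],e[0],0])
        g=np.array(tcp)+[0,0,.020]
        for x in(.09,.097): print(n,x,[(t,round(proj(m,g+.05*nn+e*((x-.004)*np.cos(np.radians(t))-.0094*np.sin(np.radians(t)))+np.array([0,0,(x-.004)*np.sin(np.radians(t))+.0094*np.cos(np.radians(t))]))[1])) for t in(35,30,25,20,15,10,5,0)])
E
python3 tilt.py
```

```text
G_wrist 0.09 [(35, 161), (30, 138), (25, 120), (20, 106), (15, 95), (10, 88), (5, 84), (0, 82)]
G_wrist 0.097 [(35, 140), (30, 114), (25, 95), (20, 81), (15, 71), (10, 65), (5, 62), (0, 62)]
H_wrist 0.09 [(35, 162), (30, 140), (25, 122), (20, 108), (15, 98), (10, 91), (5, 86), (0, 84)]
H_wrist 0.097 [(35, 141), (30, 117), (25, 98), (20, 84), (15, 74), (10, 68), (5, 65), (0, 65)]
```

```bash
python3 -c "
from h import *
a=cv2.imread('pics/H_wrist.png');b=cv2.imread('pics/H_scene.png')[150:255,150:290];c=cv2.imread('pics/H_top.png')[150:270,95:255]
a=cv2.resize(a,(500,375),interpolation=cv2.INTER_CUBIC);b=cv2.resize(b,(300,225),interpolation=cv2.INTER_CUBIC);c=cv2.resize(c,(300,225),interpolation=cv2.INTER_CUBIC)
o=np.zeros((600,800,3),np.uint8);o[:375,:500]=a;o[:225,500:]=c;o[225:450,500:]=b
b=cv2.imread('pics/H_scene.png')[150:255,150:290]
cv2.imwrite('pics/H2.png',o)"
```

```text
(no output)
```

View pics/H2.png

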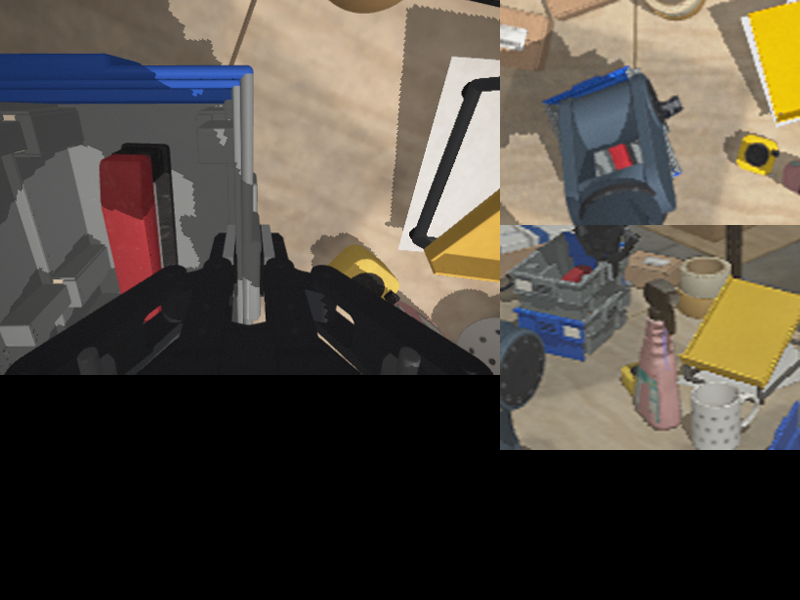

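>>> drive_tool([
  [[5,0,0,0.04,0],[5,0,0,0.08,0],[5,0,0,0.12,0],[5,0,0,0.12,0]],
])

```text
t: 12.05
tcp_pos: [0.4754, 0.2772, 0.1346]
tool_rot: [0.981, 0.193, 0.004, -0.001]
force: [0.3, 0.5, 9.3]
finger_gap: 0.129
gripper_force: 90.5
```

>>> drive_tool([
  [[5,0,0,0.05,0],[5,0,0,0.1,0],[5,0,0,0.1,0]],
])

```text
t: 12.35
tcp_pos: [0.4756, 0.2771, 0.1344]
tool_rot: [0.981, 0.193, 0.005, -0.001]
force: [-1.6, -2.3, 26.8]
finger_gap: 0.126
gripper_force: 93.3
```

```bash
python3 snap.py I wrist scene; python3 - <<'E'
from h import *
import pickle
for n in("G","H","I"):
    im=pickle.load(open(n+"_wrist.pkl","rb"))[1]
    print(n,[(r,int(im[r,120:200,2].mean()),int(im[r,120:200,0].mean())) for r in range(60,150 if n=="G" else 112,3)])
E
```

```text
G [(60, 109, 30), (63, 112, 31), (66, 109, 31), (69, 110, 31), (72, 110, 31), (75, 111, 31), (78, 111, 31), (81, 111, 31), (84, 111, 31), (87, 112, 31), (90, 112, 32), (93, 112, 32), (96, 112, 32), (99, 112, 32), (102, 112, 32), (105, 112, 32), (108, 106, 30), (111, 113, 32), (114, 117, 33), (117, 121, 34), (120, 133, 40), (123, 149, 46), (126, 151, 47), (129, 151, 44), (132, 142, 40), (135, 119, 33), (138, 114, 32), (141, 129, 40), (144, 121, 35), (147, 120, 33)]
H [(60, 77, 92), (63, 79, 81), (66, 81, 72), (69, 132, 36), (72, 152, 45), (75, 151, 44), (78, 140, 40), (81, 99, 27), (84, 146, 44), (87, 139, 40), (90, 98, 27), (93, 114, 34), (96, 115, 34), (99, 111, 32), (102, 107, 30), (105, 86, 24), (108, 82, 83), (111, 82, 83)]
I [(60, 77, 91), (63, 78, 83), (66, 86, 51), (69, 135, 37), (72, 155, 45), (75, 153, 45), (78, 135, 37), (81, 127, 35), (84, 144, 43), (87, 139, 40), (90, 95, 26), (93, 88, 24), (96, 114, 34), (99, 112, 33), (102, 112, 33), (105, 98, 27), (108, 86, 24), (111, 82, 82)]
```

>>> drive_tool([
  [[5,0,0,-0.08,0],[5,0,0,-0.1,0],[30,0,0,-0.1,0],[30,0,0,-0.1,0],[30,0,0,-0.1,0],[30,0,0,-0.1,0],[30,0,0,-0.1,0]],
])

```text
t: 13.15
tcp_pos: [0.472, 0.276, 0.1323]
tool_rot: [0.981, 0.193, -0.0, -0.0]
force: [0.8, -0.0, -0.1]
finger_gap: 0.349
gripper_force: 0.0
```

>>> drive_tool([
  [[32,0,0,-0.6,0],[32,0,0,-1.4,0],[32,0,0,-2.4,0],[32,0,0,-3.6,0],[32,0,0,-5,0],[32,0,0,-6.4,0],[32,0,0,-7.5,0],[32,0,0,-8,0],[32,0,0,-8,0]],
])

```text
t: 14.05
tcp_pos: [0.4733, 0.2765, 0.3754]
tool_rot: [0.981, 0.193, 0.003, -0.0]
force: [0.3, 0.1, -0.2]
finger_gap: 0.373
gripper_force: 0.0
```

>>> drive_tool([
  [[32,0.5,-0.5,-0.4,0],[32,1.3,-1.2,-1,0],[32,2.1,-2,-1.8,0],[32,2.7,-2.4,-2.5,0],[32,2.7,-2.4,-2.5,0],[32,2.7,-2.4,-2.5,0]],
])

```text
t: 14.65
tcp_pos: [0.5191, 0.373, 0.4453]
tool_rot: [0.981, 0.193, -0.002, 0.001]
force: [-0.5, 0.3, -1.2]
finger_gap: 0.377
gripper_force: 0.0
```

```bash
python3 snap.py J wrist scene top; cat > bl.py <<'E'
from h import *
import pickle,sys
for n in sys.argv[1:]:
    m,im=pickle.load(open(n+".pkl","rb"))
    for s,c,k in blue(im):
        if s[4]<100: continue
        ys,xs=np.nonzero(k); r=cv2.minAreaRect(np.c_[xs,ys].astype(np.float32)); b=cv2.boxPoints(r)
        print(n,s,[np.round(v,1) for v in r])
        print(b.round(1).tolist(),onz(m,b,.17)[:,:2].round(4).tolist())
E
python3 bl.py J_wrist J_top;python3 -c "
from h import *
s=manip.sense();print(s['tcp_pos'])"
```

```text
J_wrist [205 141  97  10 637] [array([253. , 145.5]), array([96.,  9.]), np.float64(0.0)]
[[205.0, 150.0], [205.0, 141.0], [301.0, 141.0], [301.0, 150.0]] [[0.4977, 0.4469], [0.5107, 0.4514], [0.5661, 0.3156], [0.5536, 0.3097]]
J_wrist [ 461  258   36   71 1307] [array([476.6, 293.4]), array([31., 66.]), np.float64(13.0)]
[[454.1000061035156, 322.0], [468.8999938964844, 257.70001220703125], [499.1000061035156, 264.70001220703125], [484.20001220703125, 329.0]] [[0.3638, -0.105], [0.4926, -0.0456], [0.501, -0.1036], [0.3717, -0.169]]
J_top [118 185  45  21 360] [array([141.1, 196.8]), array([ 9.7, 47.5]), np.float64(68.2)]
[[117.19999694824219, 201.10000610351562], [161.39999389648438, 183.39999389648438], [165.0, 192.39999389648438], [120.80000305175781, 210.10000610351562]] [[0.5064, 0.4507], [0.5597, 0.3168], [0.5325, 0.3056], [0.4793, 0.4393]]
J_top [331 217  21  42 140] [array([340.7, 237.7]), array([45.6,  4.3]), np.float64(64.2)]
[[328.79998779296875, 218.10000610351562], [332.70001220703125, 216.1999969482422], [352.5, 257.29998779296875], [348.6000061035156, 259.1000061035156]] [[0.4547, -0.1874], [0.4603, -0.1991], [0.3375, -0.2574], [0.332, -0.2457]]
[0.51866389 0.37211985 0.44551655]
```

>>> drive_tool([
  [[32,-0.3,0.6,0,0],[32,-0.8,1.5,0,0.5],[32,-1.4,2.7,0,1],[32,-2,3.9,0,1.5],[32,-2.5,5,0,1.5],[32,-2.5,5.5,0,1.5],[32,-2.5,5.5,0,1.5]],
])

```text
t: 15.5
tcp_pos: [0.513, 0.1902, 0.4472]
tool_rot: [0.996, 0.088, -0.0, 0.0]
force: [-0.3, 0.6, 0.0]
finger_gap: 0.374
gripper_force: 0.0
```

```bash
python3 snap.py K wrist; cat > sh.py <<'E'
from tilt import *
a=np.radians(22.25);e=np.array([np.cos(a),np.sin(a)]);n=np.array([-e[1],e[0]]);o=np.array([.4418,.3432])+.002*e
M={k:pickle.load(open(k+"_wrist.pkl","rb")) for k in "JK"}
for x,y in((66,60),(66,-60),(-44,60),(-44,-60)):
    X=np.r_[o+e*x/1e3+n*y/1e3,.16];ps=[];out=[]
    for k,(m,im) in M.items():
        p=proj(m,X);c,r=p.round().astype(int)
        w=cv2.cvtColor(im,cv2.COLOR_RGB2GRAY)[max(r-16,0):r+17,max(c-16,0):c+17]
        if w.size==0: out.append((k,p.round(),"out"));continue
        t,b=cv2.threshold(w,0,255,cv2.THRESH_OTSU);nn,l,s,cc=cv2.connectedComponentsWithStats(b)
        out.append((k,p.round().tolist(),[(s[i,:].tolist(),(cc[i]+[max(c-16,0),max(r-16,0)]).round(1).tolist()) for i in range(1,nn) if 25<s[i,4]<250]))
    print((x,y));[print("  ",q) for q in out]
E
python3 sh.py
```

```text
(66, 60)
   ('J', [216.0, 163.0], [([21, 4, 12, 29, 245], [227.7, 166.5])])
   ('K', [105.0, 148.0], [([0, 8, 14, 25, 226], [94.0, 154.4]), ([10, 12, 14, 11, 109], [105.8, 149.1]), ([25, 20, 8, 13, 61], [117.9, 157.7])])
(66, -60)
   ('J', [291.0, 163.0], [([11, 13, 8, 10, 72], [289.3, 164.3])])
   ('K', [178.0, 132.0], [([28, 0, 5, 15, 42], [192.8, 121.4])])
(-44, 60)
   ('J', [219.0, 226.0], [([20, 2, 7, 13, 57], [226.6, 218.2])])
   ('K', [130.0, 211.0], [([22, 2, 11, 14, 53], [143.1, 202.9]), ([10, 12, 13, 10, 84], [130.1, 211.8])])
(-44, -60)
   ('J', [288.0, 225.0], [([11, 14, 8, 8, 56], [286.7, 226.4])])
   ('K', [198.0, 197.0], [([0, 0, 11, 13, 91], [186.0, 186.9]), ([10, 0, 19, 33, 240], [201.4, 196.6]), ([27, 0, 6, 22, 84], [211.7, 190.3])])
```

```bash
cat > em.py <<'E'
from tilt import *
def fit(X,M):
    X=np.array(X)[:,:2];M=np.array(M);q,_=R.align_vectors(np.c_[X-X.mean(0),np.zeros(len(X))],np.c_[M-M.mean(0),np.zeros(len(X))])
    a=q.as_euler("xyz")[2];A=np.array([[np.cos(a),-np.sin(a)],[np.sin(a),np.cos(a)]]);o=X.mean(0)-A@M.mean(0)
    print("origin",o.round(4),"ang",np.degrees(a).round(2),"res",(1e3*(X-o-M@A.T)).round(1).tolist());return o,A
A,ia=pickle.load(open("A_wrist.pkl","rb"));B,ib=pickle.load(open("B_wrist.pkl","rb"))
h=[(.097,-.074),(.097,.074),(-.097,-.074),(-.097,.074)]
k=lambda P:np.array(P)*.64
o1,A1=fit(onz(A,k([(375,66),(377,206),(553,65),(540,207)]),.09),h)
o2,A2=fit(onz(B,k([(573,195),(603,307),(759,150),(758,272)]),.09),h)
for m,im,o,T in((A,ia,o1,A1),(B,ib,o1,A1)):
  for x,y in((66,60),(66,-60),(-44,60),(-44,-60)):
    p=proj(m,np.r_[o+T@[x/1e3,y/1e3],.08]);c,r=p.round().astype(int)
    w=cv2.cvtColor(im,cv2.COLOR_RGB2GRAY)[max(r-14,0):r+15,max(c-14,0):c+15]
    t,b=cv2.threshold(w,0,255,cv2.THRESH_OTSU);nn,l,s,cc=cv2.connectedComponentsWithStats(b)
    print(x,y,p.round(1),[(s[i,4],(cc[i]+[max(c-14,0),max(r-14,0)]).round(1).tolist()) for i in range(1,nn) if 25<s[i,4]<200])
E
python3 em.py
```

```text
origin [ 0.4334 -0.3284] ang 115.29 res [[0.5, -1.4], [1.1, -0.8], [-0.5, 2.0], [-1.0, 0.2]]
origin [ 0.4333 -0.3222] ang 115.39 res [[-2.2, 11.4], [4.8, -4.2], [-1.3, -5.1], [-1.3, -2.2]]
66 60 [257.4 124. ] [(np.int32(58), [256.7, 121.4])]
66 -60 [257.6  52.4] [(np.int32(93), [257.9, 42.4]), (np.int32(141), [260.1, 51.2]), (np.int32(114), [263.2, 62.4])]
-44 60 [316.5 123.8] [(np.int32(55), [315.9, 121.6])]
-44 -60 [321.4  52.3] [(np.int32(97), [322.4, 40.5]), (np.int32(164), [322.8, 49.5]), (np.int32(59), [315.8, 61.1])]
66 60 [398.5 186.9] [(np.int32(44), [397.5, 185.2])]
66 -60 [391.8 127.6] []
-44 60 [455.1 172.8] [(np.int32(46), [454.3, 171.3])]
-44 -60 [452.3 111.4] []
```

```bash
python3 -c "
from h import *
togo([.3675,-.360,.44],-64.7);togo([.3675,-.360,.20],-64.7)"
```

```text
units [-8.01 17.25  0.23] yaw 9.36 now [0.5129 0.1916 0.4472] 10.2
units [-8.01 17.25  8.23] yaw 9.36 now [0.5129 0.1916 0.4472] 10.2
```

>>> drive_tool([
  [[36,-0.3,0.8,0,0.6],[36,-1,2.2,0,1.5],[36,-1.7,3.7,0,2.5],[36,-2.4,5.2,0,3.5],[36,-3.1,6.7,0,4.5],[36,-3.8,8.2,0,5.5],[36,-4.5,9.7,0,6.5],[36,-5.2,11.2,0,7.4],[36,-5.9,12.7,0,8.2],[36,-6.6,14.2,0,9]],
])

```text
t: 16.55
tcp_pos: [0.3945, -0.2631, 0.4475]
tool_rot: [0.858, -0.514, 0.0, -0.001]
force: [0.5, 0.8, -0.3]
finger_gap: 0.422
gripper_force: 0.0
```

```bash
python3 -c "
from h import *
togo([.3675,-.360,.20],-64.7);togo([.3675,-.360,.058],-64.7)"
```

```text
units [2.43 2.33 8.25] yaw 0.35 now [ 0.3945 -0.2631  0.4475] -61.9
units [ 2.43  2.33 12.98] yaw 0.35 now [ 0.3945 -0.2631  0.4475] -61.9
```

>>> drive_tool([
  [[36,0.5,0.5,0.6,0.2],[36,1.3,1.2,1.5,0.35],[36,2,1.9,2.6,0.35],[36,2.43,2.33,3.9,0.35],[36,2.43,2.33,5.2,0.35],[36,2.43,2.33,6.4,0.35],[36,2.43,2.33,7.5,0.35],[36,2.43,2.33,8.2,0.35],[36,2.43,2.33,8.2,0.35]],
])

```text
t: 17.45
tcp_pos: [0.3669, -0.3569, 0.1983]
tool_rot: [0.846, -0.533, -0.004, -0.002]
force: [-0.4, -0.3, 0.7]
finger_gap: 0.422
gripper_force: 0.0
```

```bash
python3 snap.py L wrist; python3 - <<'E'
from tilt import *
m,im=pickle.load(open("L_wrist.pkl","rb"));s=manip.sense()
togo([.3675,-.360,.058],-64.7)
# predicted near-rim points in picture; edges in column/row profile
a=np.radians(115.3);e=np.array([np.cos(a),np.sin(a)]);n=np.array([-e[1],e[0]]);o=np.array([.4345,-.328])
g=cv2.cvtColor(im,cv2.COLOR_RGB2GRAY)
for x in(-.06,-.075,-.09):
    for y in(.068,.074,.080): print(x,y,proj(m,np.r_[o+e*x+n*y,.09]).round(1),end=" ")
    p=proj(m,np.r_[o+e*x+n*.074,.09]).round().astype(int)
    print("\n row",p[1],"cols from",p[0]-24,g[p[1],p[0]-24:p[0]+25].tolist() if 0<=p[1]<384 else None)
E
```

```text
units [0.07 0.03 4.74] yaw 0.03 now [ 0.3677 -0.3582  0.2002] -64.4
-0.06 0.068 [248.4 119.9] -0.06 0.074 [255.1 119.9] -0.06 0.08 [261.8 119.9] 
 row 120 cols from 231 [60, 59, 59, 60, 60, 59, 59, 60, 58, 59, 61, 60, 69, 72, 71, 72, 73, 89, 124, 121, 95, 89, 107, 123, 122, 116, 124, 137, 136, 136, 137, 134, 133, 131, 128, 127, 127, 125, 125, 126, 124, 123, 124, 124, 124, 125, 126, 128, 127]
-0.075 0.068 [248.3 102.2] -0.075 0.074 [255.2 102.2] -0.075 0.08 [262.  102.2] 
 row 102 cols from 231 [72, 73, 72, 73, 72, 71, 71, 72, 71, 72, 67, 65, 71, 73, 72, 72, 73, 91, 125, 123, 97, 88, 106, 122, 128, 115, 116, 137, 137, 138, 139, 140, 141, 141, 144, 142, 141, 141, 139, 139, 140, 141, 141, 141, 142, 141, 141, 142, 141]
-0.09 0.068 [248.3  83.8] -0.09 0.074 [255.2  83.8] -0.09 0.08 [262.2  83.9] 
 row 84 cols from 231 [122, 123, 123, 122, 122, 124, 124, 124, 124, 125, 124, 125, 125, 125, 126, 127, 126, 126, 134, 141, 105, 84, 104, 122, 128, 114, 112, 141, 141, 142, 146, 147, 150, 150, 150, 155, 157, 161, 162, 161, 160, 160, 160, 156, 157, 155, 153, 153, 154]
```

>>> drive_tool([
  [[36,0,0,1,0],[36,0,0,2.1,0],[36,0,0,3.2,0],[36,0,0,4.2,0],[36,0,0,4.75,0],[36,0,0,4.75,0]],
])

```text
t: 18.1
tcp_pos: [0.3677, -0.3594, 0.0583]
tool_rot: [0.846, -0.533, -0.001, -0.0]
force: [-0.5, -0.3, 1.0]
finger_gap: 0.419
gripper_force: 0.0
```

>>> drive_tool([
  [[5,0,0,0,0],[5,0,0,0,0],[5,0,0,0,0],[5,0,0,0,0],[5,0,0,0,0],[5,0,0,0,0],[5,0,0,0,0]],
], squeeze=80)

```text
t: 18.8
tcp_pos: [0.3682, -0.361, 0.0609]
tool_rot: [0.846, -0.534, 0.002, 0.001]
force: [1.2, -0.3, 6.6]
finger_gap: 0.122
gripper_force: 79.0
```

>>> drive_tool([
  [[5,0,0,-0.3,0],[5,0,0,-0.9,0],[5,0,0,-1.9,0],[5,0,0,-3.1,0],[5,0,0,-4.4,0],[5,0,0,-5.8,0],[5,0,0,-7.2,0],[5,0,0,-8.6,0],[5,0,0,-9.8,0],[5,0,0,-10.3,0]],
])

```text
t: 19.8
tcp_pos: [0.3673, -0.3601, 0.3725]
tool_rot: [0.846, -0.534, 0.003, 0.002]
force: [-0.1, -0.8, -2.4]
finger_gap: 0.129
gripper_force: 78.3
```

```bash
python3 snap.py M wrist; python3 bl.py M_wrist; python3 -c "
from h import *
togo([.469,.2765,.37],22.25); togo([.50,.0,.37],-20)"
```

```text
M_wrist [220   0  15  22 106] [array([225.4,   9.7]), array([ 9.4, 21.5]), np.float64(26.6)]
[[216.39999389648438, 17.200000762939453], [226.0, -2.0], [234.39999389648438, 2.200000047683716], [224.8000030517578, 21.399999618530273]] [[0.4781, -0.4955], [0.4757, -0.5167], [0.4658, -0.5171], [0.468, -0.4957]]
M_wrist [107 297  23  15 111] [array([116.4, 301.3]), array([ 6.7, 26.1]), np.float64(58.6)]
[[103.5, 305.29998779296875], [125.69999694824219, 291.70001220703125], [129.1999969482422, 297.3999938964844], [107.0, 311.0]] [[0.4838, -0.0648], [0.4604, -0.1033], [0.4525, -0.0955], [0.4759, -0.0566]]
M_wrist [147 313  19  18 107] [array([155.5, 321.5]), array([ 5.1, 23.8]), np.float64(52.4)]
[[144.5, 326.79998779296875], [163.39999389648438, 312.29998779296875], [166.5, 316.29998779296875], [147.60000610351562, 330.79998779296875]] [[0.4136, -0.0523], [0.3961, -0.0916], [0.3891, -0.0864], [0.4066, -0.0468]]
units [-17.72 -12.19  -0.03] yaw -10.84 now [ 0.3677 -0.3606  0.3736] -64.5
units [-8.95 -9.16  0.05] yaw -5.56 now [ 0.3677 -0.3606  0.3736] -64.5
```

>>> drive_tool([
  [[5,-0.3,-0.3,0,-0.2],[5,-1,-1,0,-0.6],[5,-1.9,-1.9,0,-1.2],[5,-2.8,-2.9,0,-1.8],[5,-3.8,-3.9,0,-2.4],[5,-4.8,-4.9,0,-3],[5,-5.8,-5.9,0,-3.6],[5,-6.9,-7,0,-4.3],[5,-7.9,-8.1,0,-4.9],[5,-8.95,-9.1,0,-5.55]],
])

```text
t: 20.85
tcp_pos: [0.4965, 0.0032, 0.3659]
tool_rot: [0.985, -0.172, -0.003, -0.0]
force: [1.3, -0.6, -2.2]
finger_gap: 0.123
gripper_force: 78.4
```

```bash
python3 -c "
from h import *
togo([.469,.2765,.37],22.25)
print(manip.sense()['force'])"
```

```text
units [-3.95 -8.26 -0.12] yaw -5.26 now [0.4965 0.0032 0.3659] -19.8
[ 1.34204996 -0.56054069 -2.17616695]
```

>>> drive_tool([
  [[5,-0.4,-0.9,0,-0.5],[5,-0.9,-1.9,0,-1.1],[5,-1.4,-2.9,0,-1.8],[5,-1.9,-4,0,-2.5],[5,-2.4,-5.1,0,-3.2],[5,-2.9,-6.1,0,-3.9],[5,-3.4,-7.1,0,-4.5],[5,-3.7,-7.8,0,-5],[5,-3.9,-8.2,0,-5.2],[5,-3.95,-8.25,0,-5.25]],
])

```text
t: 21.85
tcp_pos: [0.4702, 0.2744, 0.3664]
tool_rot: [0.982, 0.191, -0.002, 0.0]
force: [-0.2, 0.5, -1.9]
finger_gap: 0.128
gripper_force: 78.3
```

>>> drive_tool([
  [[5,0,0,0.3,0],[5,0,0,1,0],[5,0,0,1.8,0],[5,0,0,2.3,0],[5,0,0,2.5,0],[5,0,0,2.5,0],[5,0,0,2.5,0]],
])

```text
t: 22.55
tcp_pos: [0.4724, 0.2729, 0.2936]
tool_rot: [0.982, 0.189, 0.0, 0.0]
force: [1.0, 0.9, -1.7]
finger_gap: 0.129
gripper_force: 78.4
```

```bash
python3 snap.py N wrist scene top; python3 bl.py N_wrist N_top;python3 -c "
from h import *
togo([.469,.2765,.23],22.25)
print(manip.sense()['force'])"
```

```text
N_wrist [106 297  24  16 120] [array([115.9, 301.9]), array([ 7.1, 27.5]), np.float64(57.5)]
[[102.4000015258789, 306.29998779296875], [125.5, 291.6000061035156], [129.3000030517578, 297.5], [106.19999694824219, 312.29998779296875]] [[0.2635, 0.3858], [0.2942, 0.3651], [0.2876, 0.3589], [0.2565, 0.3797]]
N_wrist [147 313  18  18 108] [array([155.6, 321.6]), array([ 5.1, 23.9]), np.float64(52.1)]
[[144.60000610351562, 326.8999938964844], [163.39999389648438, 312.20001220703125], [166.5, 316.29998779296875], [147.6999969482422, 330.8999938964844]] [[0.2519, 0.3311], [0.2818, 0.3157], [0.2774, 0.3106], [0.2473, 0.326]]
N_top [ 20 202  41  11 193] [array([ 39.9, 207.3]), array([40.1,  6.6]), np.float64(7.1)]
[[19.600000381469727, 208.10000610351562], [20.399999618530273, 201.60000610351562], [60.20000076293945, 206.5], [59.400001525878906, 213.0]] [[0.4852, 0.753], [0.5052, 0.751], [0.49, 0.6262], [0.4702, 0.6283]]
N_top [135 249  29  15 182] [array([149.2, 257.1]), array([ 6.7, 30.8]), np.float64(68.2)]
[[133.6999969482422, 259.70001220703125], [162.3000030517578, 248.3000030517578], [164.8000030517578, 254.5], [136.1999969482422, 265.8999938964844]] [[0.3302, 0.3983], [0.3646, 0.3121], [0.3461, 0.3045], [0.3117, 0.3906]]
units [-0.07 -0.14  2.14] yaw -0.05 now [0.4725 0.2734 0.2941] 21.9
[ 0.19767995 -0.51713417 -1.3040984 ]
```

>>> drive_tool([
  [[5,-0.07,-0.14,0.3,-0.05],[5,-0.07,-0.14,0.8,-0.05],[5,-0.07,-0.14,1.3,-0.05],[5,-0.07,-0.14,1.7,-0.05],[5,-0.07,-0.14,1.9,-0.05],[5,-0.07,-0.14,1.95,-0.05],[5,-0.07,-0.14,1.95,-0.05]],
])

```text
t: 23.4
tcp_pos: [0.4685, 0.2766, 0.2347]
tool_rot: [0.981, 0.193, 0.0, -0.0]
force: [0.5, 0.1, -1.5]
finger_gap: 0.123
gripper_force: 78.3
```

>>> drive_tool([
  [[5,0,0,0.07,0],[5,0,0,0.14,0],[5,0,0,0.21,0],[5,0,0,0.28,0],[5,0,0,0.28,0]],
])

```text
t: 23.9
tcp_pos: [0.4681, 0.2764, 0.2259]
tool_rot: [0.981, 0.193, -0.0, 0.0]
force: [0.3, 0.5, -2.0]
finger_gap: 0.126
gripper_force: 78.3
```

```bash
python3 -c "
from h import *
togo([.469,.2765,.2205],22.25)
s=manip.sense();print(s['force'],s['ft_torque'])"
```

```text
units [0.03 0.01 0.18] yaw 0.0 now [0.4681 0.2764 0.2259] 22.3
[ 0.27684642  0.53843888 -1.99482916] [-0.13793458 -0.0867832  -0.02273949]
```

No contact yet although the foot should be inside the mouth; continue gently.

>>> drive_tool([
  [[5,0,0,0.05,0],[5,0,0,0.1,0],[5,0,0,0.15,0],[5,0,0,0.15,0]],
])

```text
t: 24.3
tcp_pos: [0.4682, 0.2764, 0.2215]
tool_rot: [0.981, 0.193, -0.0, 0.0]
force: [-0.6, -0.1, -2.5]
finger_gap: 0.124
gripper_force: 78.3
```

>>> drive_tool([
  [[5,0,0,0.05,0],[5,0,0,0.1,0],[5,0,0,0.1,0]],
])

```text
t: 24.6
tcp_pos: [0.4685, 0.2764, 0.2195]
tool_rot: [0.981, 0.193, 0.0, 0.0]
force: [-1.2, -1.3, 2.6]
finger_gap: 0.124
gripper_force: 79.1
```

>>> drive_tool([
  [[5,0,0,0.04,0],[5,0,0,0.08,0],[5,0,0,0.08,0]],
])

```text
t: 24.9
tcp_pos: [0.4688, 0.2763, 0.2192]
tool_rot: [0.981, 0.193, 0.001, 0.0]
force: [-3.9, -3.6, 15.1]
finger_gap: 0.128
gripper_force: 81.1
```

Firm seat at the expected height. Release and retreat, then check.

>>> drive_tool([
  [[5,0,0,-0.06,0],[30,0,0,-0.08,0],[30,0,0,-0.08,0],[30,0,0,-0.08,0],[30,0,0,-0.08,0],[30,0,0,-0.08,0]],
])

```text
t: 25.5
tcp_pos: [0.4683, 0.2765, 0.2184]
tool_rot: [0.981, 0.193, -0.0, -0.0]
force: [-0.2, 0.0, 0.1]
finger_gap: 0.351
gripper_force: 0.0
```

>>> drive_tool([
  [[32,0,0,-0.5,0],[32,0,0,-1.2,0],[32,0,0,-2.2,0],[32,0,0,-3.4,0],[32,0.5,0,-4.6,0],[32,1.3,0.2,-5.6,0],[32,2,0.4,-6.2,0],[32,2.3,0.5,-6.5,0],[32,2.3,0.5,-6.5,0],[32,2.3,0.5,-6.5,0]],
])

```text
t: 26.5
tcp_pos: [0.5372, 0.2886, 0.4128]
tool_rot: [0.981, 0.193, -0.001, 0.0]
force: [-0.8, -1.5, -0.6]
finger_gap: 0.376
gripper_force: 0.0
```

```bash
python3 snap.py P wrist top scene; cat > fin.py <<'E'
from tilt import *
a=np.radians(202.25);e=np.array([np.cos(a),np.sin(a)]);n=np.array([-e[1],e[0]]);o=np.array([.441,.345])
m,im=pickle.load(open("P_wrist.pkl","rb"));g=cv2.cvtColor(im,cv2.COLOR_RGB2GRAY)
for x,y in((66,60),(66,-60),(-44,60),(-44,-60)):
    p=proj(m,np.r_[o+e*x/1e3+n*y/1e3,.24]);c,r=p.round().astype(int);c0,r0=max(c-14,0),max(r-14,0);w=g[r0:r+15,c0:c+15]
    if w.size==0: print(x,y,p,"out");continue
    t,b=cv2.threshold(w,0,255,cv2.THRESH_OTSU);nn,l,s,cc=cv2.connectedComponentsWithStats(b)
    print(x,y,p.round(1),[(s[i,4],(cc[i]+[c0,r0]).round(1).tolist()) for i in range(1,nn) if 25<s[i,4]<250])
for x in(-97,97): print("rim",x,[proj(m,np.r_[o+e*x/1e3+n*y/1e3,.25]).round(1).tolist() for y in(-74,74)])
for s,c,k in blue(im): print(s)
print(manip.sense()["force"])
E
python3 fin.py; python3 bl.py P_top|head -4
```

```text
66 60 [233.8 268.2] [(np.int32(90), [232.0, 269.5])]
66 -60 [144.7 268.3] []
-44 60 [231.6 190.6] [(np.int32(58), [238.5, 191.0]), (np.int32(87), [242.0, 191.0]), (np.int32(50), [245.5, 189.0]), (np.int32(135), [229.0, 192.3])]
-44 -60 [133.3 190.8] [(np.int32(127), [120.9, 193.5]), (np.int32(219), [135.6, 194.3])]
rim -97 [[110.5, 148.8], [242.0, 148.6]]
rim 97 [[134.4, 292.5], [244.2, 292.3]]
[ 44  14  16  18 152]
[ 22  82  16  12 120]
[141 134 106  11 636]
[155 251  42  30 740]
[222 273  21  21 281]
[ 0.03070004 -1.34590592 -0.21526126]
P_top [ 20 202  21   9 114] [array([ 29.9, 206. ]), array([19.8,  6.6]), np.float64(7.1)]
[[19.600000381469727, 208.10000610351562], [20.399999618530273, 201.60000610351562], [40.099998474121094, 204.0], [39.29999923706055, 210.5]] [[0.4852, 0.753], [0.5052, 0.751], [0.4977, 0.689], [0.4778, 0.691]]
```

```bash
python3 -c "
from station import manip
print(manip.sign_off())"
```

```text
the job is handed in; nothing more can be done
None
```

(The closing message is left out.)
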